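Half-expose a sample chip in the UV exposure box

ROBOT

A 6-joint arm with a two-finger parallel gripper is mounted at the origin on the work surface. World frame = base frame: x ahead of the robot, y to its left, z up, the work surface at z = 0. Lengths are in m, angles in rad, forces in N, time in s.
With the tool pointing down it reaches from about 0.3 to 0.85 m from the base axis. Payload 5.4 kg.
Tool frame: the origin (TCP) lies at the very end of the fingers, on their centre line; the grasp point (between the pads) lies 19 mm behind it (ctrl.tcp_to_grasp is the distance from the TCP to the grasp point, in m); z points along the fingers, y is the direction in which the jaws open and shut (so a half turn about z gives the same grasp; the last joint's range is limited). The gripper opens to 85 mm and grips with 20 to 120 N. Pads are 22 mm wide; open, the fingers measure 114 mm over their backs; the gripper's body (76 mm by 85 mm) begins 54 mm behind the grasp point. The pads swing forward as they close: fully open they stand 13 mm farther back than shut.
Start: joints at [1.078, 0.158, 1.597, -0, 1.386, -0.21], TCP at [0.16, 0.552, 0.231] pointing down, gripper open.
Joint ranges: [-2.91, 2.91], [-0.94, 2.29], [0.18, 2.7], [-1.29, 4.43], [0.17, 2.64], [-3, 3]. Speed limits (rad/s): [2.57, 2.57, 3.14, 3.14, 3.14, 3.14].

INTERFACE

Orientations are given as a unit quaternion [x, y, z, w].
In Python, from station import ctrl gives the robot as it stands.
- The arm moves only by the tool step_arm, never from a script. Its argument "steps" is a list of rows, each a list of 6 numbers: the shift along the tool's x, y, z in m, then the turn, a rotation vector about the tool's x, y, z in degrees. In form: [[dx, dy, dz, rx, ry, rz], ...]. A call has 1 to 5 rows; each row shifts and turns the pose as measured when the row begins, along the tool's axes as they then stand; what a row does not reach is not made up. A row lasts 1/10 s, in which the tool goes at most 50 mm and 8.59 degrees, less where a joint would pass 70% of its speed; a pose out of reach is approached as far as the arm can. A call with a gripper value outside its range is refused whole. "gripper" is the closure in counts, from 0 (fully open) to 255 (shut), set as the call begins (left out, the last holds). The fingers move at their own pace and stop on an object; the grip force is fixed at half the most. Time passes only in rows, so rows that do not move let the fingers close. It gives the time, the measured TCP pose, the force and the opening at its end, in the units of the state.
- ctrl.observe(): the state, without advancing time (a new reading comes with each control period).
- ctrl.get_image(name): name is "scene" or "top" or "wrist"; returns the picture (420x560x3 uint8, red, green, blue); there is no depth.
- ctrl.camera_info(name): a dict with "intrinsics" (3x3 intrinsics, pixels), "k1" (the pictures are not rectified: a ray, as slopes to the right and down, at radius r is drawn at 1 + k1 r^2 times it, then the intrinsics apply), "extrinsics" (4x4, takes a point from camera to world coordinates). Camera axes: x right, y up, looking along -z (the intrinsics and any distortion apply to the point x, -y, -z); pixel columns grow to the right and rows downward; lengths in m; the calibration is good to about 2 mm. A picture is of the moment at which its call begins: read the wrist's pose just before it. camera_info takes no time and is no camera call; for the wrist camera it gives the pose at the moment of the call.
- ctrl.finish_job(): hands the job in, once; it reports no verdict.
The state is a dict: "t": time; "joints": joint angles; "joint_vel": joint speeds; "joint_torque": joint torques, N m; "position": TCP position; "ee_rot": TCP orientation; "force": force on the tool from outside, world axes, zero at the start; "wrist_torque": the same for the moment, N m; "gripper_width": opening from 0.0 (shut) to 1.0 (fully open).
Only numpy, scipy, OpenCV 4.12 (cv2) and the standard library are available. Lean on these libraries where they do the work, as an engineer would, in place of code of your own. Each camera call takes 0.05 s, during which the arm holds its last target. There are 200 camera calls.

TASK

The wood sample chip already lies on the window of the UV exposure box: shut the lid fully over it, and only then slide the shutter knob along its slot against the return spring to half travel, the long middle mark, so that half of the chip is exposed. The shutter springs shut when let go, so keep hold of the knob: the program finishes while still holding it at half travel. Never run the shutter well past half (the other half of the chip must stay masked), and leave the samples round the box where they are.

Things in the scene. Friction and masses are not known exactly. Their poses are not given: they have to be found in the camera images.
- exposure_box: UV exposure box: grey housing, aluminium deck, 200 (its x) by 310 (y) mm, deck 120 mm above the table; too heavy to shift. Origin under its centre, on the table; front (display, switch) faces its -x, to the robot; y left, z up. Window and lid on the right, shutter slot along y on the left, engraved lines beside it every 10 mm of travel, the long bold ones at half. Only the knob stands up there
- lid (a joint): hinge angle of the lid, rad: 0 = shut flat over the chip, 1.4 = wide open. Hinged at the back (box's +x side) about the box's y. Friction hinges: it stays at any angle it is left at; pushing it shut takes 5 N or less near its front edge
- lid_hinge (a point): middle of the lid's hinge line, which runs along the box's y, 127 mm above the table, 80 mm behind (+x) and 70 mm right (-y) of the box's centre. Turns with the lid: from here the lid runs along this frame's -x, and its z points out of the lid's outer face
- lid_edge (a point): middle of the lid's front edge on its outer (upper) face: 146 mm from the hinge line, 12 mm above it when shut. The lid is a rigid plate 132 mm wide and 12 mm thick, smooth outside but for low hinge leaves within 40 mm of the hinge; a 60 mm wide, 4 mm thick steel lip stands 18 mm out of its front edge
- shutter (a joint): travel of the shutter, m: 0 = shut (knob at the end nearest the lid), 0.04 = half, 0.08 = fully open. Grows along the box's +y. Return spring: 4 N at 0, 10 N at half, 16 N fully open, plus under 1 N of friction; it shuts by itself when let go
- knob (a point): centre of the shutter knob, an upright black cylinder 24 mm across and 32 mm high, underside 130 mm and top 162 mm above the table, on an 8 mm stem through the slot. Rides with the shutter; when shut its axis is 40 mm left (+y) of the box's centre, 44 mm from the side of the shut lid
- half_mark (a point): point of the slot's centre line at the half-travel mark, on the deck; the knob's axis stands over it at half travel
- window (a point): centre of the 80 mm square window, on the deck (120 mm above the table), 70 mm right (-y) of the box's centre
- chip: wood sample chip, 90 by 90 by 5.5 mm, lying over the window in a 5 mm high locating frame that leaves it 1.5 mm of play a side; origin under its centre; already in place, not to be handled
- wood_stack: bystander left of the box: stack of seven wood samples, 100 by 100 mm and about 55 mm high, origin under its centre
- swatch_box: bystander right of the box: open cardboard box 150 by 110 by 60 mm of upright swatches, 95 mm high in all, origin under its centre
- tile_pair: bystander left of the wood stack: white tile 150 by 75 mm with a small tile on it, 15 mm high, origin under its centre

How it is judged:
On the way:
1. the lid is shut fully over the chip (value of joint lid below 0.03 rad), for 0.2 s.
At the end, for the whole second after the job is handed in: the shutter stands still at half travel, 40 mm within 5 mm, held there by the robot's fingers with more than 5 N; the lid is shut (within 0.03 rad) and the chip still lies over the window (within 6 mm) (value of joint shutter between 0.035 and 0.045 m and velocity of joint shutter between -0.005 and 0.005 m/s and contact force between the fingers and shutter above 5 N and value of joint lid below 0.03 rad and horizontal distance between chip and window below 0.006 m); the arm keeps its last pose, push and grip.
It fails at once if the shutter ran well past half travel (50 mm or more) (value of joint shutter above 0.05 m).
It fails at once if the shutter was opened (over 8 mm) while the lid was not shut (value of joint shutter above 0.008 m and value of joint lid above 0.1 rad).
It fails at once if a sample beside the box was shoved (over 20 mm) (distance of any of wood_stack, swatch_box, tile_pair from where it was at the start of the episode above 0.02 m).
It also fails if it takes over 43 s, if anything falls off the work surface, if the arm or the gripper's body presses on something with over 40 N, if the wrist force passes 120 N, or if a joint passes its speed limit or range.

## Working session

There is one attempt and no reset: what is moved stays moved. The work goes in short steps, Python scripts to look and compute and a tool call to move; the robot and the scene stay as the last step left them, time stands still between calls to the robot, and variables do not carry over. Pictures are saved under pics/ and viewed, about 8 in all and at most 12, crops included, and the job is handed in when it is done.

Besides the shell and the picture viewer there is one more tool, called by a JSON object that holds its "name" and its "arguments". step_arm: Moves the arm, as the interface text tells. Its arguments: {"type":"object","properties":{"steps":{"type":"array"},"gripper":{"type":"number"}},"required":["steps"]}

```bash
mkdir -p pics; ls; cat > h.py <<'E'
import numpy as np,cv2
from station import ctrl
from scipy.spatial.transform import Rotation as R
def ray(ci,u,v):
    K=np.array(ci["intrinsics"]);k=ci["k1"];d=np.array([(u-K[0,2])/K[0,0],(v-K[1,2])/K[1,1]]);s=d.copy()
    for _ in range(30): s=d/(1+k*(s@s))
    E=np.array(ci["extrinsics"]);return E[:3,3],E[:3,:3]@np.array([s[0],-s[1],-1])
def on(ci,u,v,z):
    o,d=ray(ci,u,v);return o+d*(z-o[2])/d[2]
def px(ci,p):
    K=np.array(ci["intrinsics"]);E=np.array(ci["extrinsics"]);q=E[:3,:3].T@(np.array(p)-E[:3,3])
    s=np.array([q[0],-q[1]])/-q[2];s=s*(1+ci["k1"]*(s@s));return K[:2,:2]@s+K[:2,2]
def snap(n,f):
    im=ctrl.get_image(n);cv2.imwrite("pics/"+f,im[:,:,::-1]);return im
E
python3 - <<'E'
from h import *
print(ctrl.observe())
for n in("scene","top"): snap(n,n+"0.png");print(n,ctrl.camera_info(n))
E
```

```text
pics
{'t': 0.0, 'joints': array([ 1.07790553e+00,  1.59062130e-01,  1.59827984e+00, -1.77234943e-05,
        1.38619497e+00, -2.10095455e-01]), 'joint_vel': array([0.00075848, 0.00032691, 0.00040168, 0.00126591, 0.00019134,
       0.0018424 ]), 'joint_torque': array([-1.63212694e-04, -3.95996046e+01, -3.31431592e+01, -2.28704471e-04,
        8.38466833e-03, -4.96020249e-06]), 'position': array([0.1601714 , 0.55159489, 0.23028571]), 'ee_rot': array([ 1.40925288e-01,  9.90019756e-01, -9.15703844e-04, -3.26531503e-04]), 'force': array([-0.23354418,  0.63661135,  0.37429891]), 'wrist_torque': array([-0.02058949, -0.04826363, -0.0120354 ]), 'gripper_width': 0.9993295926515666}
scene {'intrinsics': array([[414.08635525,   0.        , 275.42914532],
       [  0.        , 414.08635525, 215.40590164],
       [  0.        ,   0.        ,   1.        ]]), 'k1': 0.0298358930543324, 'extrinsics': array([[-0.64450575, -0.63070383,  0.4322326 ,  1.07777917],
       [ 0.76457814, -0.5358478 ,  0.3581723 ,  0.5329301 ],
       [ 0.00571025,  0.5613197 ,  0.82757935,  1.06172529],
       [ 0.        ,  0.        ,  0.        ,  1.        ]])}
top {'intrinsics': array([[489.20607076,   0.        , 274.4614993 ],
       [  0.        , 489.20607076, 213.03866277],
       [  0.        ,   0.        ,   1.        ]]), 'k1': -0.05375317003710805, 'extrinsics': array([[-0.02506732,  0.98080201, -0.19338832,  0.30320189],
       [-0.99963037, -0.02662886, -0.00547903,  0.12000106],
       [-0.01052355,  0.19317949,  0.981107  ,  1.5211284 ],
       [ 0.        ,  0.        ,  0.        ,  1.        ]])}
```

View pics/top0.png

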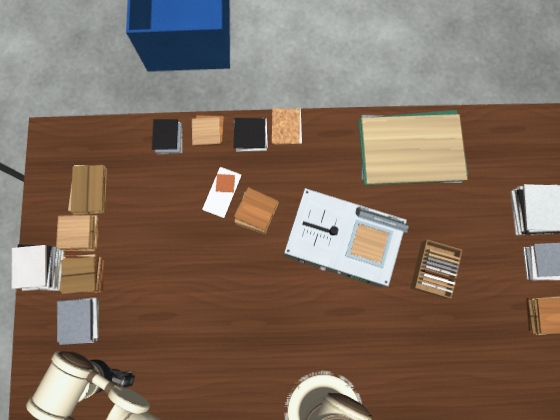

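View pics/scene0.png

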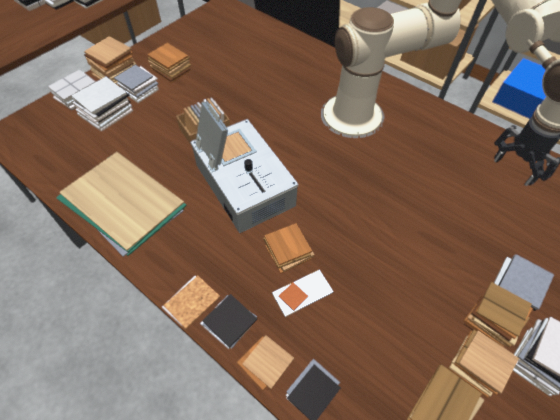

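Top view: box deck spans roughly (306,190), (288,254), (387,285), (407,220), with the knob at (334,230) and the lid standing nearly upright near (382,218). The scene view also shows the lid standing open. Next I enlarge the box.

```bash
python3 - <<'E'
from h import *
im=cv2.imread("pics/top0.png");c=im[180:295,275:415];cv2.imwrite("pics/c.png",cv2.resize(c,None,fx=5,fy=5,interpolation=cv2.INTER_CUBIC))
ci=ctrl.camera_info("top")
# rectified deck plane mask
m=((im.min(2)>150)&(im.max(2).astype(int)-im.min(2)<45)).astype(np.uint8)
n,l,s,_=cv2.connectedComponentsWithStats(m)
for i in range(1,n):
    if s[i,4]>1500 and 280<s[i,0]+s[i,2]/2<420:
        p=np.argwhere(l==i)[:,::-1];w=np.array([on(ci,u,v,.12)[:2] for u,v in p],np.float32)
        print(s[i],cv2.minAreaRect(w),"\n",cv2.boxPoints(cv2.minAreaRect(w)))
E
```

```text
[  230     0   250   144 22049] ((1.0318706035614014, -0.1358121633529663), (0.7849061489105225, 0.48855239152908325), 88.64703369140625) 
 [[ 0.77839607 -0.5223881 ]
 [ 1.2668123  -0.53392357]
 [ 1.2853451   0.25076377]
 [ 0.7969289   0.26229924]]
[ 285  188  121   98 5780] ((0.5060920119285583, -0.07580924034118652), (0.311237096786499, 0.20190764963626862), 70.71589660644531) 
 [[ 0.35940903 -0.18935618]
 [ 0.54998815 -0.2560367 ]
 [ 0.652775    0.0377377 ]
 [ 0.46219587  0.10441822]]
```

View pics/c.png

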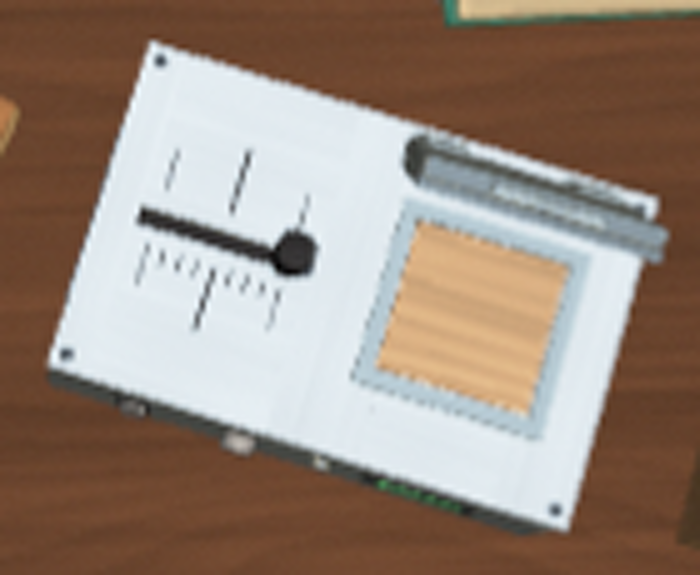

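```bash
cat >> h.py <<'E'
C=np.array([.506,-.0758,0]);YB=np.array([.330,.944,0]);YB/=np.linalg.norm(YB);XB=np.array([YB[1],-YB[0],0])
def W(x,y,z): return C+XB*x+YB*y+np.array([0,0,z])
def B(p): d=np.array(p)-C; return np.round([d@XB,d@YB,d[2]],4)
def rel(x,y,z,align=True):
    "tool-frame shift to box point, rotvec deg to stand tool down with tool y along box y"
    s=ctrl.observe();r=R.from_quat(s["ee_rot"])
    t=R.from_matrix(np.column_stack([-XB,YB,[0,0,-1]]))
    print("t",round(s["t"],2),"box",B(s["position"]),"F",np.round(s["force"],1),"w",round(s["gripper_width"],3))
    print(" shift",np.round(r.inv().apply(W(x,y,z)-s["position"]),4),"rot",np.round((r.inv()*t).as_rotvec(degrees=True),2))
E
python3 - <<'E'
from h import *
ci=ctrl.camera_info("scene");ct=ctrl.camera_info("top")
for th in(1.0,1.1,1.2,1.3,1.4):
  o=[]
  for c in(ci,ct):
    for y in(-.136,-.004):
        o.append(np.round(px(c,W(.08-.146*np.cos(th)+.012*np.sin(th),y,.127+.146*np.sin(th)+.012*np.cos(th)))))
  print(th,*o)
print("knob top",px(ct,W(0,.04,.162)),px(ci,W(0,.04,.162)))
rel(.15,-.07,.40); rel(.0,.2,.40)
s=cv2.imread("pics/scene0.png")[90:200,180:310];cv2.imwrite("pics/s.png",cv2.resize(s,None,fx=5,fy=5,interpolation=cv2.INTER_CUBIC))
E
```

```text
1.0 [213. 102.] [234. 130.] [404. 240.] [355. 225.]
1.1 [208. 101.] [229. 130.] [405. 235.] [357. 220.]
1.2 [204. 102.] [225. 131.] [407. 230.] [359. 214.]
1.3 [199. 102.] [220. 132.] [409. 224.] [360. 209.]
1.4 [194. 104.] [215. 133.] [411. 219.] [362. 204.]
knob top [333.80924969 229.57495722] [247.00096325 162.08053704]
t 0.1 box [-0.5335  0.4782  0.2304] F [ 0.2 -0.2 -0. ] w 0.999
 shift [-0.6531 -0.5843 -0.1689] rot [-0.1  -0.02  3.07]
t 0.1 box [-0.5335  0.4782  0.2304] F [ 0.2 -0.2 -0. ] w 0.999
 shift [-0.5178 -0.3066 -0.1693] rot [-0.1  -0.02  3.07]
```

View pics/s.png

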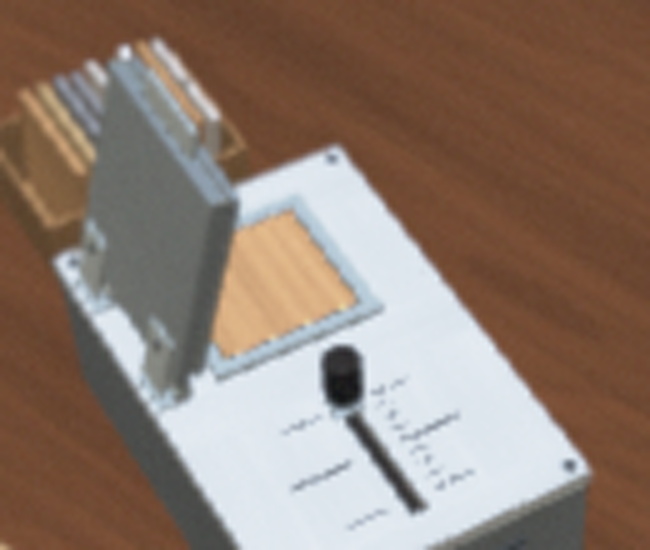

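Lid is at about 1.23 rad (edge corners at (202,103) and (224,132)). The knob prediction matches the image at (248,162). I go up and over to behind the lid with the fingers closed.

{"name": "step_arm", "arguments": {"steps": [[0,0,-0.045,0,0,3],[0,0,-0.045,0,0,0],[-0.02,-0.02,-0.04,0,0,0],[-0.03,-0.03,-0.02,0,0,0],[-0.035,-0.034,0,0,0,0]], "gripper": 255}}

```text
t: 0.6
position: [0.2112, 0.4428, 0.3809]
ee_rot: [0.164, 0.986, -0.006, -0.002]
force: [1.0, 0.0, 0.5]
gripper_width: 0.142
```

{"name": "step_arm", "arguments": {"steps": [[-0.036,-0.033,0,0,0,0],[-0.036,-0.033,0,0,0,0],[-0.036,-0.033,0,0,0,0],[-0.036,-0.033,0,0,0,0],[-0.036,-0.033,0,0,0,0]]}}

```text
t: 1.1
position: [0.3292, 0.2218, 0.3828]
ee_rot: [0.162, 0.987, -0.005, -0.001]
force: [1.5, 0.8, -0.6]
gripper_width: -0.0
```

{"name": "step_arm", "arguments": {"steps": [[-0.036,-0.033,0,0,0,0],[-0.036,-0.033,0,0,0,0],[-0.036,-0.033,0,0,0,0],[-0.036,-0.033,0,0,0,0],[-0.036,-0.033,0,0,0,0]]}}

```text
t: 1.6
position: [0.4472, 0.0011, 0.3835]
ee_rot: [0.162, 0.987, -0.005, -0.001]
force: [0.3, 0.8, -0.0]
gripper_width: -0.002
```

```bash
python3 -c "
from h import *
rel(.10,-.07,.40)"
```

```text
t 1.6 box [-0.0809  0.0531  0.3835] F [ 0.3  0.8 -0. ] w -0.002
 shift [-0.1796 -0.1251 -0.0152] rot [-0.57  0.02  0.59]
```

{"name": "step_arm", "arguments": {"steps": [[-0.045,-0.031,-0.004,-0.5,0,0.5],[-0.045,-0.031,0,0,0,0],[-0.045,-0.031,0,0,0,0],[-0.045,-0.031,0,0,0,0],[0,0,0,0,0,0]]}}

```text
t: 2.1
position: [0.5646, -0.1662, 0.3816]
ee_rot: [0.171, 0.985, 0.0, -0.003]
force: [-0.7, 0.7, -0.7]
gripper_width: 0.003
```

```bash
python3 -c "
from h import *
rel(.10,-.07,.25)"
```

```text
t 2.1 box [ 0.0852 -0.066   0.3816] F [-0.7  0.7 -0.7] w 0.003
 shift [-0.0158 -0.0038  0.1315] rot [-0.02 -0.39 -0.39]
```

{"name": "step_arm", "arguments": {"steps": [[-0.025,-0.004,0.02,0,0,0],[0,0,0.035,0,0,0],[0,0,0.035,0,0,0],[0,0,0.035,0,0,0],[0,0,0.01,0,0,0]]}}

```text
t: 2.6
position: [0.5871, -0.1789, 0.2419]
ee_rot: [0.171, 0.985, 0.001, -0.003]
force: [-1.0, 0.6, -1.0]
gripper_width: 0.002
```

```bash
python3 -c "
from h import *
rel(.05,-.07,.25);snap('scene','s1.png')"
```

```text
t 2.6 box [ 0.1106 -0.0706  0.2419] F [-1.   0.6 -1. ] w 0.002
 shift [ 0.0606  0.0001 -0.0077] rot [ 0.04 -0.38 -0.48]
```

View pics/s1.png

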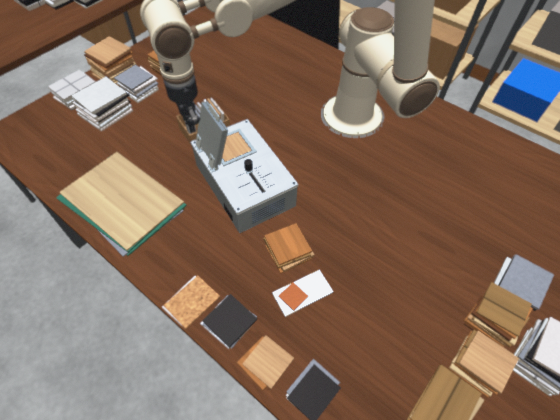

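```bash
python3 -c "
from h import *
c=ctrl.camera_info('scene');s=ctrl.observe();print(px(c,s['position']),px(c,s['position']+[0,0,.1]),px(c,W(.04,-.136,.27)),px(c,W(.04,-.004,.27)),px(c,W(.08,-.07,.13)))
im=cv2.imread('pics/s1.png')[60:190,140:300];cv2.imwrite('pics/s2.png',cv2.resize(im,None,fx=4,fy=4))"
```

```text
[191.06560325 131.76783599] [184.61339585 103.19612086] [202.87328091 101.2222345 ] [223.93296786 130.06726326] [206.67007594 155.43164022]
```

View pics/s2.png

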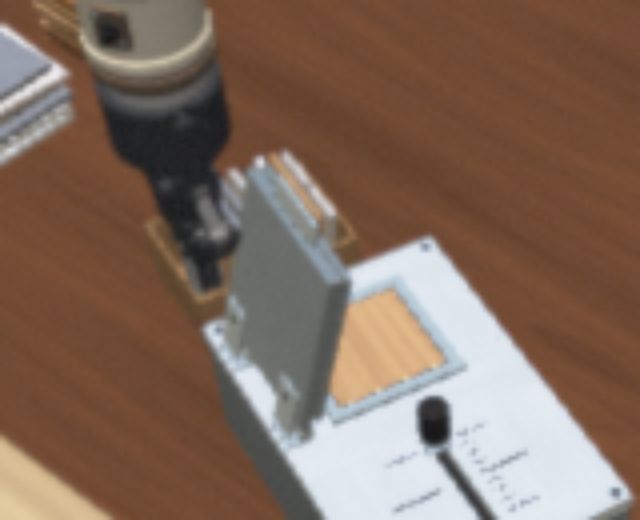

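The fingertips at (191,131) match the projection, so the tool is behind the lid. Now I push forward.

{"name": "step_arm", "arguments": {"steps": [[0.03,0,-0.008,0,0,0],[0.015,0,0,0,0,0],[0.015,0,0,0,0,0],[0.015,0,0,0,0,0]]}}

```text
t: 3.05
position: [0.5183, -0.1537, 0.2568]
ee_rot: [0.171, 0.985, -0.001, 0.002]
force: [2.2, -0.8, -0.7]
gripper_width: -0.0
```

```bash
python3 -c "
from h import *
rel(.02,-.07,.24)
for th in np.arange(1.3,-.01,-.1):
  print(round(th,1),np.round([.08-.128*np.cos(th)+.012*np.sin(th)+.011,.127+.128*np.sin(th)+.012*np.cos(th)],4))"
```

```text
t 3.05 box [ 0.0373 -0.0695  0.2568] F [ 2.2 -0.8 -0.7] w -0.0
 shift [ 0.0174 -0.0006  0.0167] rot [-0.02  0.24 -0.4 ]
1.3 [0.0683 0.2535]
1.2 [0.0558 0.2506]
1.1 [0.0436 0.2465]
1.0 [0.0319 0.2412]
0.9 [0.0208 0.2347]
0.8 [0.0104 0.2272]
0.7 [0.0008 0.2186]
0.6 [-0.0079  0.2092]
0.5 [-0.0156  0.1989]
0.4 [-0.0222  0.1879]
0.3 [-0.0277  0.1763]
0.2 [-0.0321  0.1642]
0.1 [-0.0352  0.1517]
-0.0 [-0.037  0.139]
```

{"name": "step_arm", "arguments": {"steps": [[0.016,0,0.02,0,0,0],[0.011,0,0.009,0,0,0],[0.01,0,0.009,0,0,0],[0.009,0,0.009,0,0,0],[0.008,0,0.01,0,0,0]]}}

```text
t: 3.55
position: [0.4754, -0.1388, 0.2164]
ee_rot: [0.17, 0.985, -0.006, 0.019]
force: [-0.0, 0.4, 2.3]
gripper_width: -0.002
```

```bash
python3 -c "
from h import *
rel(-.0277,-.07,.1763)"
```

```text
t 3.55 box [-0.0081 -0.0696  0.2164] F [-0.   0.4  2.3] w -0.002
 shift [ 0.0212 -0.0003  0.0393] rot [-0.33  2.31 -0.31]
```

{"name": "step_arm", "arguments": {"steps": [[0.006,0,0.011,0,2.3,0],[0.006,0,0.012,0,0,0],[0.005,0,0.012,0,0,0],[0.004,0,0.012,0,0,0],[0.003,0,0.012,0,0,0]]}}

```text
t: 4.05
position: [0.4552, -0.1322, 0.1602]
ee_rot: [0.17, 0.985, -0.005, 0.003]
force: [-0.8, 0.4, 2.3]
gripper_width: -0.002
```

```bash
python3 -c "
from h import *
rel(-.04,-.07,.139)"
```

```text
t 4.05 box [-0.0294 -0.07    0.1602] F [-0.8  0.4  2.3] w -0.002
 shift [0.0108 0.0002 0.0211] rot [-0.45  0.45 -0.27]
```

{"name": "step_arm", "arguments": {"steps": [[0.004,0,0.01,0,0,0],[0.003,0,0.01,0,0,0],[0.001,0,0.004,0,0,0],[0,0,0.003,0,0,0],[0,0,0.003,0,0,0]]}}

```text
t: 4.55
position: [0.4488, -0.1301, 0.1388]
ee_rot: [0.169, 0.986, -0.005, 0.004]
force: [-12.4, 6.2, 26.4]
gripper_width: 0.005
```

```bash
python3 -c "
from h import *
rel(-.04,-.07,.139)"
```

```text
t 4.55 box [-0.0361 -0.0701  0.1388] F [-12.4   6.2  26.4] w 0.005
 shift [ 0.0039  0.0001 -0.0002] rot [-0.47  0.49 -0.19]
```

The push meets 26 N at z = 0.139, so the lid is shut. Now I lift and go over the knob with the gripper half open.

{"name": "step_arm", "arguments": {"steps": [[0,0,-0.04,0,0,0],[0,0,-0.05,0,0,0],[-0.018,0.045,0,-0.5,0.5,0],[-0.018,0.045,0,0,0,0],[0,0.02,0,0,0,0]], "gripper": 120}}

```text
t: 5.05
position: [0.5197, -0.0373, 0.2305]
ee_rot: [0.173, 0.985, 0.001, 0.0]
force: [0.3, -0.6, -0.5]
gripper_width: 0.531
```

{"name": "step_arm", "arguments": {"steps": [[0,0,0,0,0,0]]}}

```text
t: 5.15
position: [0.52, -0.0352, 0.2294]
ee_rot: [0.171, 0.985, 0.001, -0.0]
force: [-0.1, -1.0, -0.5]
gripper_width: 0.531
```

```bash
python3 -c "
from h import *
rel(0,.04,.22)
a=cv2.cvtColor(snap('scene','a.png'),cv2.COLOR_RGB2BGR)[80:220,150:320];c=ctrl.camera_info('wrist');w=snap('wrist','w.png')
print('knob top',px(c,W(0,.04,.162)),'half',px(c,W(0,.08,.12)),'lid corners',[np.round(px(c,W(-.066,y,.139))) for y in(-.136,-.004)])
cv2.imwrite('pics/m.png',np.hstack([w[:,:,::-1][:, :,:],cv2.resize(a,(240,420))]))"
```

```text
t 5.15 box [-2.000e-04  4.290e-02  2.294e-01] F [-0.1 -1.  -0.5] w 0.531
 shift [-0.0002 -0.0029  0.0094] rot [ 0.1  -0.07 -0.48]
knob top [269.87074012 219.78068467] half [322.36902082 201.90377686] lid corners [array([ 18., 122.]), array([203., 115.])]
```

View pics/m.png

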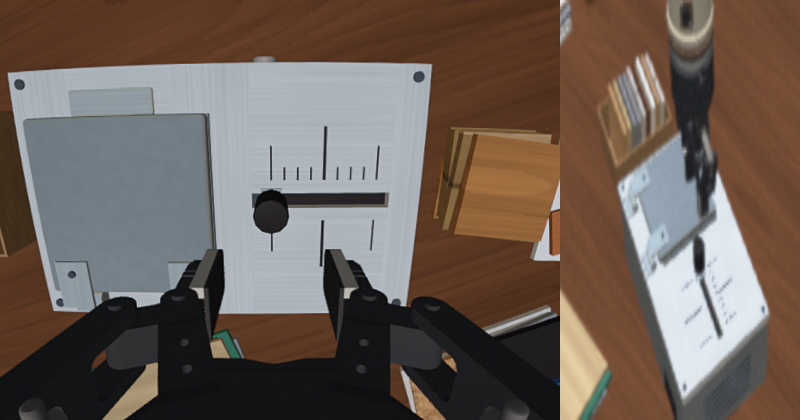

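The lid lies shut. The knob top is near (271,216) and the half mark near (323,200), both within about 2 mm of prediction. The right finger should clear the lid by about 7 mm, so I descend.

{"name": "step_arm", "arguments": {"steps": [[0.001,-0.003,0.02,0,0,-0.4],[0,0,0.025,0,0,0],[0,0,0.02,0,0,0],[0,0,0.018,0,0,0],[0,0,0.004,0,0,0]]}}

```text
t: 5.75
position: [0.5139, -0.0457, 0.1381]
ee_rot: [0.172, 0.985, -0.001, -0.001]
force: [-0.1, 0.3, -0.5]
gripper_width: 0.528
```

```bash
python3 -c "
from h import *
rel(-.001,.04,.132)"
```

```text
t 5.75 box [-0.0025  0.031   0.1381] F [-0.1  0.3 -0.5] w 0.528
 shift [-0.0014  0.009   0.0061] rot [-0.1  -0.13 -0.57]
```

Y has drifted 9 mm towards the lid, with no contact force. I correct it before going lower.

{"name": "step_arm", "arguments": {"steps": [[-0.001,0.008,0,0,0,-0.5],[0,0,0,0,0,0]]}}

```text
t: 5.95
position: [0.5168, -0.0395, 0.1379]
ee_rot: [0.169, 0.986, -0.001, -0.002]
force: [0.1, -0.4, 0.2]
gripper_width: 0.528
```

```bash
python3 -c "
from h import *
rel(-.001,.04,.132)"
```

```text
t 5.95 box [-0.0017  0.0378  0.1379] F [ 0.1 -0.4  0.2] w 0.528
 shift [-0.0008  0.0022  0.0059] rot [-0.12 -0.21 -0.18]
```

{"name": "step_arm", "arguments": {"steps": [[-0.001,0.002,0.005,0,0,0],[0,0,0,0,0,0]]}}

```text
t: 6.15
position: [0.5197, -0.0383, 0.1343]
ee_rot: [0.169, 0.986, -0.001, -0.0]
force: [-1.0, 0.3, -0.3]
gripper_width: 0.533
```

{"name": "step_arm", "arguments": {"steps": [[0,0,0,0,0,0],[0,0,0,0,0,0],[0,0,0,0,0,0]], "gripper": 255}}

```text
t: 6.45
position: [0.5203, -0.0384, 0.1354]
ee_rot: [0.169, 0.986, -0.001, 0.0]
force: [-0.4, -0.9, -3.1]
gripper_width: 0.265
```

```bash
python3 -c "
from h import *
rel(-.001,.08,.132)"
```

```text
t 6.45 box [0.0011 0.0401 0.1354] F [-0.4 -0.9 -3.1] w 0.265
 shift [0.0022 0.0399 0.0033] rot [-0.13  0.06 -0.15]
```

Opening is 22.5 mm, so the knob is gripped with the shutter near 0. Now I slide +y.

{"name": "step_arm", "arguments": {"steps": [[0,0,0,0,0,0],[0,0.008,0,0,0,0],[0,0.008,0,0,0,0],[0,0.008,0,0,0,0],[0,0,0,0,0,0]]}}

```text
t: 6.95
position: [0.527, -0.0193, 0.1353]
ee_rot: [0.169, 0.986, -0.006, -0.001]
force: [-2.6, -6.0, 0.9]
gripper_width: 0.259
```

```bash
python3 -c "
from h import *
rel(.001,.08,.135)"
```

```text
t 6.95 box [0.0012 0.0603 0.1353] F [-2.6 -6.   0.9] w 0.259
 shift [0.0002 0.0197 0.0001] rot [-0.71 -0.02 -0.18]
```

{"name": "step_arm", "arguments": {"steps": [[0,0.008,0,-0.7,0,0],[0,0.008,0,0,0,0],[0,0.004,0,0,0,0],[0,0,0,0,0,0]]}}

```text
t: 7.35
position: [0.5316, -0.0062, 0.1353]
ee_rot: [0.169, 0.986, -0.007, -0.003]
force: [-3.5, -8.4, 0.3]
gripper_width: 0.259
```

```bash
python3 -c "
from h import *
rel(.001,.08,.135)"
```

```text
t 7.35 box [0.0012 0.0741 0.1353] F [-3.5 -8.4  0.3] w 0.259
 shift [0.0002 0.0059 0.0002] rot [-0.87 -0.16 -0.17]
```

{"name": "step_arm", "arguments": {"steps": [[0,0.006,0,-0.5,0,0],[0,0.003,0,0,0,0]]}}

```text
t: 7.55
position: [0.5332, -0.0013, 0.1353]
ee_rot: [0.169, 0.986, -0.007, -0.003]
force: [-4.9, -10.0, 0.9]
gripper_width: 0.258
```

```bash
python3 -c "
from h import *
rel(.001,.08,.135)
for i in range(6): ctrl.get_image('top')
rel(.001,.08,.135);c=ctrl.camera_info('wrist');w=snap('wrist','w2.png');print(px(c,W(0,.08,.12)),px(c,W(0,.08,.162)))"
```

```text
t 7.55 box [0.0011 0.0793 0.1353] F [ -4.9 -10.    0.9] w 0.258
 shift [0.0001 0.0007 0.0003] rot [-0.85 -0.25 -0.19]
t 7.85 box [0.0011 0.0794 0.1353] F [-4.3 -8.8  1.7] w 0.26
 shift [0.0001 0.0006 0.0003] rot [-0.83 -0.25 -0.19]
[274.33232565 250.15633526] [273.08779963 293.84900577]
```

View pics/w2.png

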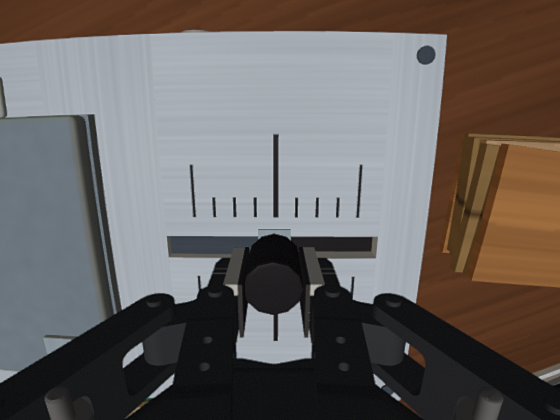

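The knob stands on the half line: line at u≈276, knob at u≈273–275, which is about 1 mm off. The hold is steady at about 10 N and the lid is shut, so I hand in.

```bash
python3 -c "
from h import *
print(ctrl.finish_job());rel(.001,.08,.135)"
```

```text
the job is handed in; nothing more can be done
None
the job is handed in; nothing more can be done
```

I pushed the lid shut with the closed fingers. I then gripped the shutter knob, slid it to half travel, and handed the job in at about 8 s while still holding it there.

- **Lid:** the fingers met 26 N at 139 mm height, the shut height of its top face. The wrist and scene pictures then showed it flat.
- **Shutter:** from the grip point the knob had moved 39.3 mm, and in the wrist picture it stood within about 1 mm of the long half mark. The position stayed steady over 0.3 s.
- **Hold:** the spring force read about 10 N, with the fingers closed on the knob.
- **Slip on the way:** while descending to the knob the tool drifted 9 mm towards the lid. No contact force showed, and I corrected it before gripping.
- **Not checked:** the chip is hidden under the lid, so I could not see it after closing. The samples round the box were not measured at the end, but no move went near them. The hand-in gave no verdict.

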